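# Start a flash-point run: purge, ignite, time

### The arm

A 6-joint arm with a two-finger parallel gripper is mounted at the origin on the work surface. World frame = base frame: x ahead of the robot, y to its left, z up, the work surface at z = 0. Lengths are in m, angles in rad, forces in N, time in s.
With the tool pointing down it reaches from about 0.375 to 0.9 m from the base axis. Payload 3.1 kg.
Tool frame: the origin (TCP) lies on the centre line of the jaws, within the pads' length; the fingertips stand 14 mm ahead of it and the grasp point (between the pads) lies 5 mm behind it; y points along the fingers, z is the direction in which the jaws open and shut, and the axes are right-handed (so a half turn about y gives the same grasp; the last joint's range is limited). The gripper opens to 87 mm and grips with 3 to 60 N. Pads are 19 mm wide; open, the fingers measure 117 mm over their backs; the gripper's body (75 mm by 190 mm) begins 51 mm behind the grasp point.
Start: joints at [-1.435, 0.527, 1.433, -0, 1.181, -0.178], TCP at [0.193, -0.594, 0.237] pointing down, gripper open.
Joint ranges: [-3.08, 3.08], [-0.75, 2.2], [0.22, 2.44], [-1.43, 4.57], [0, 2.65], [-2.85, 2.85]. Speed limits (rad/s): [2.79, 2.79, 3.14, 3.14, 3.14, 3.14].

### API

Orientations are given as a unit quaternion [x, y, z, w].
In Python, from rig import robot, vision gives the robot as it stands.
- The arm moves only by the shell command python3 -m crank 'ROWS' [FORCE]. ROWS is JSON, a list of rows, each a list of 7 numbers: the shift along the tool's x, y, z as a fraction of full scale, then the turn, a rotation vector about the tool's x, y, z as a fraction of full scale, then the gripper command: -1 is shut, 1 is fully open, values between are in proportion. In form: [[x, y, z, wx, wy, wz, grip], ...]. A call has 1 to 10 rows; each row is the pose to reach, as a shift and turn from the pose commanded when the call began, along the tool's axes at that moment, turning the shorter way round; what a row does not reach only later rows make up. Full scale, the value 1, is 50 cm for a shift and pi rad for a turn. A row lasts 1/8 s, in which the tool goes at most 62.5 mm and 10.7 degrees, less where a joint would pass 70% of its speed; a pose out of reach is approached as far as the arm can. A call with a number of a shift or a turn outside -1 to 1 is refused whole. A call with a gripper value outside its range is refused whole. The fingers move at their own pace and stop on an object; FORCE is the grip in N (left out, the last holds). Time passes only in rows, so rows that repeat a pose let the fingers close. It gives the time, the measured TCP pose, the force and the opening at its end, in the units of the state.
- robot.get_obs(): the state, without advancing time (a new reading comes with each control period).
- vision.camera(name): name is "scene" or "top" or "wrist"; returns the picture (384x512x3 uint8, blue, green, red); there is no depth.
- vision.camera_info(name): a dict with "vfov" (degrees; the focal length in pixels is half the picture's height over the tangent of half this angle, whatever the lens; pixels are square), "cx", "cy" (the principal point, pixels), "world_from_camera" (4x4, takes a point from camera to world coordinates); the wrist camera has in their place "tool_from_camera" (4x4, takes a point from camera to tool coordinates, whose origin is the TCP and whose axes are the tool frame's). Camera axes: x right, y up, looking along -z (the intrinsics and any distortion apply to the point x, -y, -z); pixel columns grow to the right and rows downward; lengths in m; the calibration is good to about 2 mm. A picture is of the moment at which its call begins: read the wrist's pose just before it. camera_info takes no time and is no camera call.
- robot.hand_in(): hands the job in, once; it reports no verdict.
The state is a dict: "time": time; "q": joint angles; "joint_velocities": joint speeds; "joint_torque": joint torques, N m; "position": TCP position; "tool_rot": TCP orientation; "ft_force": force on the tool from outside, world axes, zero at the start; "moment": the same for the moment, N m; "grip_width": finger opening in m.
Only numpy, scipy, OpenCV 4.12 (cv2) and the standard library are available. Lean on these libraries where they do the work, as an engineer would, in place of code of your own. Each camera call takes 0.05 s, during which the arm holds its last target.

### The job

Start the flash-point run by pressing three latching keys with a fingertip, lightly, in this order: first the square key of the purge box, then the round key of the igniter box, last the long bar key of the timer; push each all the way down, where it stays. Do not press the cross-shaped vent key, do not lift or shove the boxes, and leave everything else on the bench where it stands. Finish with the hand clear.

Things in the scene. Friction and masses are not known exactly. Their poses are not given: they have to be found in the camera images.
- purge: purge box: white box 90 (x) by 100 (y) by 60 high with a SQUARE key, and a brass nipple and a small round gauge behind it (mm). Origin: centre of its underside; its z is up, its -x side is the front. The key lies 18 mm in front of the centre (towards -x). It stands loose on rubber feet, about 1 kg, and slides if shoved.
- purge_top (a point): centre of the top face of the purge box's key, which is square, 32 by 32 mm, white with a black surround of its own outline (z up); it moves down with the key. Before pressing it stands 14 mm above the box top, 74 mm above the work surface.
- purge_key (a joint): how far the purge box's key is pressed, m: 0 up, 0.010 fully down. It resists with about 3 N all the way, has no spring, and stays down where it is left (latching).
- igniter: igniter box: white box 90 (x) by 85 (y) by 80 high, the tallest of the four, with a ROUND key, and two brass terminal pins in black sockets behind it (they stand 20 above the box top) (mm). Origin: centre of its underside; its z is up, its -x side is the front. The key lies 18 mm in front of the centre (towards -x). It stands loose on rubber feet, about 1 kg, and slides if shoved.
- igniter_top (a point): centre of the top face of the igniter box's key, which is round, 36 in diameter, mm, white with a black surround of its own outline (z up); it moves down with the key. Before pressing it stands 14 mm above the box top, 94 mm above the work surface.
- igniter_key (a joint): how far the igniter box's key is pressed, m: 0 up, 0.010 fully down. It resists with about 3 N all the way, has no spring, and stays down where it is left (latching).
- timer: timer: white flat box 85 (x) by 120 (y) by 45 high, the lowest of the four, with a LONG BAR key, and a grey display ridge behind it (18 above the box top) (mm). Origin: centre of its underside; its z is up, its -x side is the front. The key lies 20 mm in front of the centre (towards -x). It stands loose on rubber feet, about 1 kg, and slides if shoved.
- timer_top (a point): centre of the top face of the timer's key, which is a bar 20 (along box x) by 80 (along box y) mm, white with a black surround of its own outline (z up); it moves down with the key. Before pressing it stands 14 mm above the box top, 59 mm above the work surface.
- timer_key (a joint): how far the timer's key is pressed, m: 0 up, 0.010 fully down. It resists with about 3 N all the way, has no spring, and stays down where it is left (latching).
- vent: vent box: white box 90 (x) by 100 (y) by 60 high with a CROSS-shaped key and a steel stem with a disc behind it (24 above the box top); not to be operated (mm). Origin: centre of its underside; its z is up, its -x side is the front. The key lies 18 mm in front of the centre (towards -x). It stands loose on rubber feet, about 1 kg, and slides if shoved.
- vent_top (a point): centre of the top face of the vent box's key, which is a plus sign, two arms 40 by 13 mm, white with a black surround of its own outline (z up); it moves down with the key. Before pressing it stands 14 mm above the box top, 74 mm above the work surface.
- vent_key (a joint): how far the vent box's key is pressed, m: 0 up, 0.010 fully down. It resists with about 3 N all the way, has no spring, and stays down where it is left (latching).
- dome: polished steel dome cover, 120 across, 98 high over its wooden knob (mm), loose bystander; origin: centre of its underside; leave it alone.
- beaker: glass beaker, 66 across, 85 high (mm), loose bystander; origin: centre of its underside; leave it alone.
- cup: steel sample cup, 54 across, 55 high (mm), loose bystander; origin: centre of its underside; leave it alone.
- bottle: amber glass bottle, 56 across, 120 high (mm), loose bystander; origin: centre of its underside; leave it alone.
- jar: small glass jar, 40 across, 50 high (mm), loose bystander; origin: centre of its underside; leave it alone.
- wrench: steel wrench about 140 long lying flat; origin about the middle of its underside (mm), loose bystander; leave it alone.
- measure: slim glass measuring cylinder on a blue foot 68 across, 158 high (mm), loose bystander; origin: centre of its underside; leave it alone.
Not all that is in view belongs to the job. What is shaped like the purge but green is not meant.

How it is judged:
By the outcome, as a careful person would: the job done as asked, in the order asked, and still so for the second after the job is handed in, with the robot touching nothing.
It also fails if it takes over 56 s, if anything falls off the work surface, if the arm or the gripper's body presses on something with over 40 N, if the wrist force passes 120 N, or if a joint passes its speed limit or range.

## Working session

There is one attempt and no reset: what is moved stays moved. The work goes in short steps, Python scripts to look and compute and a shell command to move; the robot and the scene stay as the last step left them, time stands still between calls to the robot, and variables do not carry over. Pictures are saved under pics/ and viewed, and the job is handed in when it is done.

```bash
ls; mkdir -p pics; python3 - <<'E'
from rig import robot, vision
import cv2, numpy as np
np.set_printoptions(precision=4,suppress=True)
o=robot.get_obs(); print(o)
for n in ["scene","top","wrist"]:
    print(n, vision.camera_info(n))
    cv2.imwrite(f"pics/{n}0.png", vision.camera(n))
E
```

```text
pics
{'time': 0.0, 'q': array([-1.4355,  0.5284,  1.4339, -0.    ,  1.1814, -0.1786]), 'joint_velocities': array([ 0.0018, -0.0016, -0.0012, -0.0011,  0.0012, -0.0007]), 'joint_torque': array([  0.0006, -44.0041, -17.6596,   0.0634,   0.0583,  -0.0002]), 'position': array([ 0.1928, -0.5938,  0.2356]), 'tool_rot': array([-0.1105,  0.6992, -0.6977,  0.1105]), 'ft_force': array([-0.409 ,  0.724 , -0.6056]), 'moment': array([-0.0551, -0.0438, -0.0208]), 'grip_width': 0.08704890769313295}
scene {'vfov': 46.80721409436589, 'cx': 262.0531935696624, 'cy': 190.6629348344892, 'world_from_camera': array([[ 0.2326, -0.722 ,  0.6517,  1.2758],
       [ 0.9726,  0.1685, -0.1605, -0.2356],
       [ 0.0061,  0.6711,  0.7413,  0.8807],
       [ 0.    ,  0.    ,  0.    ,  1.    ]])}
top {'vfov': 44.47854364941165, 'cx': 254.18522881831646, 'cy': 196.56075440085752, 'world_from_camera': array([[-0.0189,  0.9974, -0.0697,  0.463 ],
       [-0.9998, -0.0183,  0.0101, -0.025 ],
       [ 0.0088,  0.0699,  0.9975,  1.4467],
       [ 0.    ,  0.    ,  0.    ,  1.    ]])}
wrist {'vfov': 70.95949147423147, 'cx': 255.81983234005847, 'cy': 194.88779318883255, 'tool_from_camera': array([[-0.0006, -0.9601, -0.2795, -0.0773],
       [ 0.0006,  0.2795, -0.9601, -0.1491],
       [ 1.    , -0.0008,  0.0004,  0.0003],
       [ 0.    ,  0.    ,  0.    ,  1.    ]])}
```

View pics/top0.png

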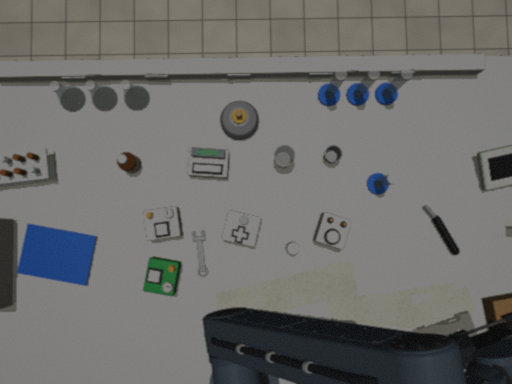

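View pics/scene0.png

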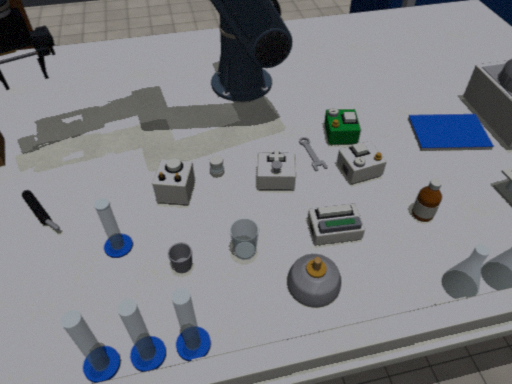

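View pics/wrist0.png

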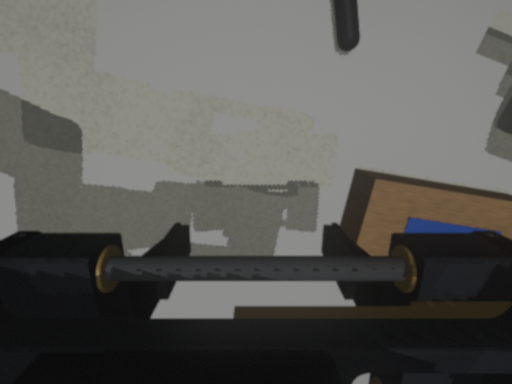

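The top view shows the purge box (white, square key) at about (162,224), the timer at (208,163), the vent box with its cross key at (241,229), the igniter at (332,231), and the green decoy at (162,276). Next I'll zoom in on these.

```bash
python3 - <<'E'
import cv2, numpy as np
t=cv2.imread('pics/top0.png'); c=t[130:300,130:370]
cv2.imwrite('pics/topz.png',cv2.resize(c,None,fx=3.3,fy=3.3,interpolation=cv2.INTER_CUBIC))
s=cv2.imread('pics/scene0.png'); c=s[95:275,130:400]
cv2.imwrite('pics/scenez.png',cv2.resize(c,None,fx=2.9,fy=2.9,interpolation=cv2.INTER_CUBIC))
E
```

```text
(no output)
```

View pics/topz.png

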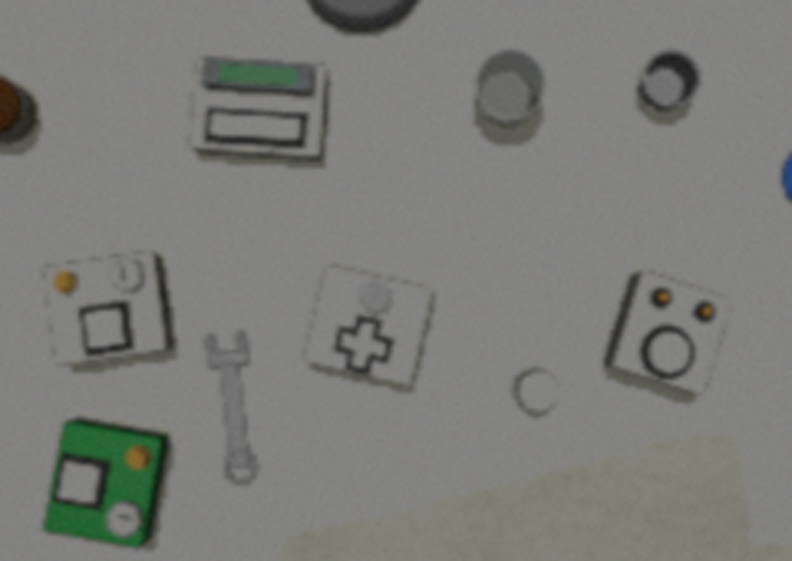

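View pics/scenez.png

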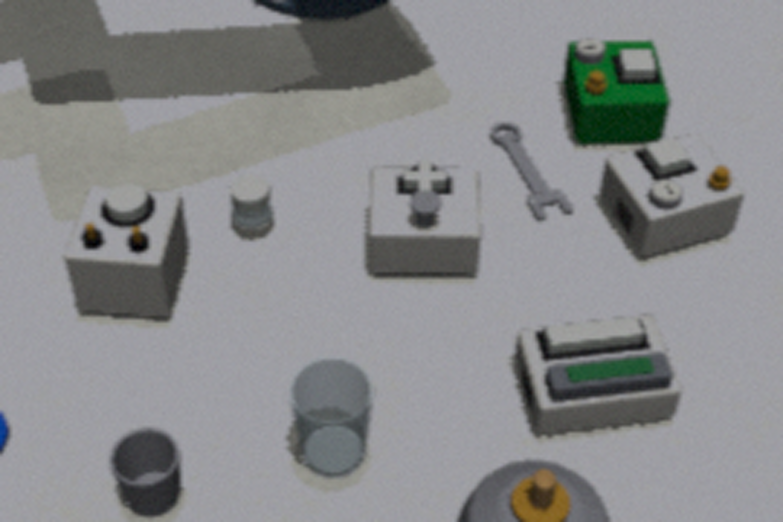

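The zoomed pictures confirm which key is which: purge square, vent cross, igniter round, timer bar. Next I'll segment each white key inside its black surround and triangulate from the top and scene views.

```bash
cat > h.py <<'E'
import cv2, numpy as np
from rig import robot, vision
from scipy.spatial.transform import Rotation as R
np.set_printoptions(precision=4,suppress=True)
def ray(name,uv,T=None):
    i=vision.camera_info(name); f=192/np.tan(np.radians(i['vfov']/2))
    d=np.array([(uv[0]-i['cx'])/f,-(uv[1]-i['cy'])/f,-1.])
    T=i['world_from_camera'] if T is None else T
    return T[:3,3],T[:3,:3]@d
def onz(name,uv,z,T=None):
    p,d=ray(name,uv,T); return p+d*(z-p[2])/d[2]
def tri(rs):
    A=np.zeros((3,3));b=np.zeros(3)
    for p,d in rs:
        d=d/np.linalg.norm(d);M=np.eye(3)-np.outer(d,d);A+=M;b+=M@p
    x=np.linalg.solve(A,b)
    return x,[np.linalg.norm(np.cross(x-p,d/np.linalg.norm(d))) for p,d in rs]
def wristT():
    o=robot.get_obs();T=np.eye(4);T[:3,:3]=R.from_quat(o['tool_rot']).as_matrix();T[:3,3]=o['position']
    return T@vision.camera_info('wrist')['tool_from_camera']
E
python3 - <<'E'
from h import *
for nm,box in {'top':{'purge':(140,200,185,245),'timer':(185,145,232,182),'vent':(222,208,265,250),'ign':(312,210,352,252)}}.items():
    im=cv2.imread(f'pics/{nm}0.png'); g=cv2.cvtColor(im,cv2.COLOR_BGR2GRAY)
    for k,(x0,y0,x1,y1) in box.items():
        c=cv2.resize(g[y0:y1,x0:x1],None,fx=8,fy=8,interpolation=cv2.INTER_CUBIC)
        m=(c<85).astype(np.uint8)
        cs,h=cv2.findContours(m,cv2.RETR_CCOMP,cv2.CHAIN_APPROX_NONE)
        for q,hh in zip(cs,h[0]):
            a=cv2.contourArea(q)
            if hh[3]>=0 and a>1500:
                M=cv2.moments(q);u=M['m10']/M['m00'];v=M['m01']/M['m00']
                uv=np.array([(u+.5)/8-.5+x0,(v+.5)/8-.5+y0]); r=cv2.minAreaRect(q)
                print(nm,k,'area px',a/64,uv,'rect',np.array(r[1])/8,r[2])
                z={'purge':.074,'timer':.059,'vent':.074,'ign':.094}[k]
                print('   key at', onz(nm,uv,z))
                # direction from rect edge -> world
                b=cv2.boxPoints(r)/8+[x0,y0]; W=[onz(nm,p,z) for p in b]
                for i in (0,1): d=W[i+1]-W[i]; print('   edge',np.linalg.norm(d)*1000,np.degrees(np.arctan2(d[1],d[0])))
E
```

```text
top vent area px 105.671875 [239.5806 234.0115] rect [11.955  11.9227] 60.12400817871094
   key at [0.4503 0.0057 0.074 ]
   edge 34.69436525012397 -61.22563411988869
   edge 34.79663073759252 -151.08766891881675
```

```bash
cat > seg.py <<'E'
from h import *
def seg(g,box,thr,amin,fx=8):
    x0,y0,x1,y1=box
    c=cv2.resize(g[y0:y1,x0:x1],None,fx=fx,fy=fx,interpolation=cv2.INTER_CUBIC)
    m=(c<thr).astype(np.uint8)
    cs,h=cv2.findContours(m,cv2.RETR_CCOMP,cv2.CHAIN_APPROX_NONE)
    out=[]
    for q,hh in zip(cs,h[0]):
        a=cv2.contourArea(q)/fx**2
        if hh[3]>=0 and a>amin:
            M=cv2.moments(q);uv=np.array([(M['m10']/M['m00']+.5)/fx-.5+x0,(M['m01']/M['m00']+.5)/fx-.5+y0])
            r=cv2.minAreaRect(q); out.append((a,uv,cv2.boxPoints(r)/fx+[x0,y0]))
    return out
E
python3 - <<'E'
from seg import *
nm='top';im=cv2.imread('pics/top0.png'); g=cv2.cvtColor(im,cv2.COLOR_BGR2GRAY)
for k,b in {'purge':(146,205,177,239),'timer':(187,147,229,179),'vent':(228,212,258,248),'ign':(314,212,350,250)}.items():
    z={'purge':.074,'timer':.059,'vent':.074,'ign':.094}[k]
    for thr in (95,100,105,110,115):
        for a,uv,bx in seg(g,b,thr,30):
            W=[onz(nm,p,z) for p in bx]
            print(k,thr,round(a,1),uv,onz(nm,uv,z),[(round(np.linalg.norm(W[i+1]-W[i])*1000,1),round(np.degrees(np.arctan2(*(W[i+1]-W[i])[1::-1])),1)) for i in (0,1)])
E
```

```text
purge 95 115.3 [160.9923 228.9927] [0.4692 0.2342 0.074 ] [(np.float64(33.5), np.float64(-83.9)), (np.float64(32.5), np.float64(-173.2))]
purge 100 110.5 [161.0267 228.9911] [0.4692 0.2341 0.074 ] [(np.float64(32.6), np.float64(-82.1)), (np.float64(32.0), np.float64(-171.4))]
purge 105 105.6 [161.0437 228.9882] [0.4692 0.234  0.074 ] [(np.float64(31.8), np.float64(-82.4)), (np.float64(31.4), np.float64(-171.7))]
purge 110 100.9 [161.0584 228.9761] [0.4693 0.234  0.074 ] [(np.float64(30.9), np.float64(-84.3)), (np.float64(30.9), np.float64(-173.6))]
purge 115 95.5 [161.0628 228.9657] [0.4693 0.234  0.074 ] [(np.float64(30.0), np.float64(-83.1)), (np.float64(30.3), np.float64(-172.4))]
timer 95 173.3 [206.7115 167.8092] [0.6482 0.1004 0.059 ] [(np.float64(21.0), np.float64(-3.8)), (np.float64(81.8), np.float64(-94.3))]
timer 100 165.8 [206.756  167.8164] [0.6482 0.1003 0.059 ] [(np.float64(20.3), np.float64(-3.8)), (np.float64(80.8), np.float64(-94.3))]
timer 105 158.5 [206.7923 167.8188] [0.6482 0.1002 0.059 ] [(np.float64(19.6), np.float64(-3.7)), (np.float64(80.0), np.float64(-94.2)
[... 948 characters left out ...]
64(-152.5))]
ign 95 116.7 [332.4837 236.318 ] [ 0.4388 -0.2616  0.094 ] [(np.float64(34.7), np.float64(-1.7)), (np.float64(34.9), np.float64(-91.1))]
ign 100 112.2 [332.4808 236.3179] [ 0.4388 -0.2616  0.094 ] [(np.float64(34.4), np.float64(-1.7)), (np.float64(34.2), np.float64(-91.1))]
ign 105 107.6 [332.4798 236.3179] [ 0.4388 -0.2616  0.094 ] [(np.float64(33.7), np.float64(-1.7)), (np.float64(33.1), np.float64(-91.1))]
ign 110 103.1 [332.4795 236.3185] [ 0.4388 -0.2616  0.094 ] [(np.float64(32.9), np.float64(-1.7)), (np.float64(32.4), np.float64(-91.1))]
ign 115 97.9 [332.4736 236.3118] [ 0.4388 -0.2616  0.094 ] [(np.float64(32.2), np.float64(-1.7)), (np.float64(31.3), np.float64(-91.1))]
```

```bash
cat > go.py <<'E'
from h import *
import sys
# go.py x y z yaw : tool y down, tool z along world y-ish rotated yaw deg ; prints row numbers
def goal(x,y,z,yaw):
    o=robot.get_obs(); A=R.from_quat(o['tool_rot']).as_matrix()
    best=None
    for s in (0,180):
        t=np.radians(yaw+90+s); zt=np.array([np.cos(t),np.sin(t),0]); yt=np.array([0,0,-1.]); xt=np.cross(yt,zt)
        B=np.stack([xt,yt,zt],1); w=R.from_matrix(A.T@B).as_rotvec()
        d=A.T@(np.array([x,y,z])-o['position'])
        print('flip',s,'row',np.round(d/.5,4),np.round(w/np.pi,4),'deg',np.degrees(np.linalg.norm(w)).round(1),'xt',xt.round(2))
    print('pos',o['position'],'q',o['q'],'F',o['ft_force'],'t',o['time'])
    print(A)
if __name__=='__main__': goal(*map(float,sys.argv[1:5]))
E
python3 go.py 0.4388 -0.2616 0.24 -12
python3 - <<'E'
import cv2
t=cv2.imread('pics/top0.png'); c=t[205:260,305:360]
cv2.imwrite('pics/ignz.png',cv2.resize(c,None,fx=10,fy=10,interpolation=cv2.INTER_CUBIC))
E
```

```text
flip 0 row [-0.673  -0.0074 -0.4804] [ 0.0001 -0.8334 -0.0007] deg 150.0 xt [ 0.98 -0.21  0.  ]
flip 180 row [-0.673  -0.0074 -0.4804] [0.0005 0.1666 0.    ] deg 30.0 xt [-0.98  0.21  0.  ]
pos [ 0.1929 -0.5939  0.2358] q [-1.4355  0.5283  1.4336 -0.      1.1814 -0.1785] F [-0.3907  0.0332 -0.6397] t 0.15
[[-0.9512 -0.0002  0.3087]
 [-0.3087  0.0017 -0.9512]
 [-0.0003 -1.     -0.0017]]
```

View pics/ignz.png

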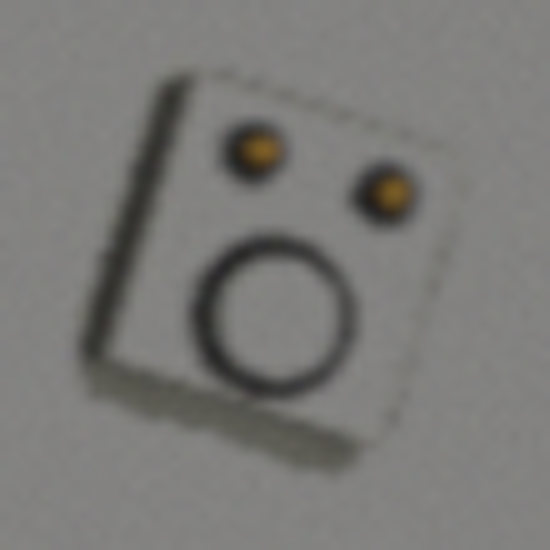

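```bash
python3 go.py 0.4388 -0.2616 0.24 -17 | sed -n 2p; python3 -m crank '[[-0.67,-0.01,-0.48,0,0.14,0,-1],[-0.67,-0.01,-0.48,0,0.14,0,-1],[-0.67,-0.01,-0.48,0,0.14,0,-1],[-0.67,-0.01,-0.48,0,0.14,0,-1],[-0.67,-0.01,-0.48,0,0.14,0,-1],[-0.67,-0.01,-0.48,0,0.14,0,-1],[-0.67,-0.01,-0.48,0,0.14,0,-1],[-0.67,-0.01,-0.48,0,0.14,0,-1],[-0.67,-0.01,-0.48,0,0.14,0,-1],[-0.67,-0.01,-0.48,0,0.14,0,-1]]' 10; python3 - <<'E'
from h import *
T=wristT(); cv2.imwrite('pics/w_ign.png',vision.camera('wrist')); np.save('T_ign.npy',T)
print(robot.get_obs())
E
```

```text
flip 180 row [-0.673  -0.0074 -0.4804] [0.0005 0.1943 0.0001] deg 35.0 xt [-0.96  0.29  0.  ]
time: 1.4
position: [0.4369, -0.264, 0.2414]
tool_rot: [-0.045, -0.706, 0.706, 0.045]
ft_force: [0.4, 0.4, 0.9]
grip_width: 0.0018
{'time': 1.45, 'q': array([-0.7626,  0.3675,  1.7105, -0.0002,  1.0636,  0.9365]), 'joint_velocities': array([-0.    ,  0.0004,  0.0009,  0.0013,  0.0001,  0.0014]), 'joint_torque': array([  0.249 , -34.8253, -15.9777,   0.0747,  -0.0356,  -0.0022]), 'position': array([ 0.4369, -0.264 ,  0.2415]), 'tool_rot': array([-0.0452, -0.7056,  0.7057,  0.0453]), 'ft_force': array([-0.2162,  0.0588,  0.5373]), 'moment': array([0.0289, 0.0238, 0.0079]), 'grip_width': 0.0012169224901687468}
```

View pics/w_ign.png

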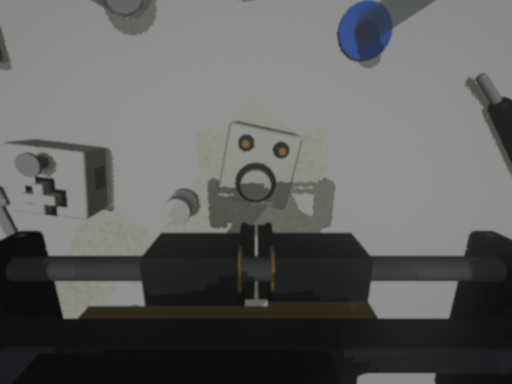

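In the wrist view the round key is at about (256,183), just ahead of the closed fingertips at (257,230). I'll measure it here and triangulate with the top view.

```bash
python3 - <<'E'
from seg import *
T=np.load('T_ign.npy');g=cv2.cvtColor(cv2.imread('pics/w_ign.png'),cv2.COLOR_BGR2GRAY)
for thr in (60,70,80,90):
    for a,uv,bx in seg(g,(228,158,284,208),thr,150,4):
        W=[onz('wrist',p,.094,T) for p in bx]
        print(thr,a,uv,onz('wrist',uv,.094,T),np.linalg.norm(W[1]-W[0]),tri([ray('wrist',uv,T),ray('top',(332.48,236.318))]))
# pins: sockets' orange
im=cv2.imread('pics/w_ign.png');h=cv2.cvtColor(im,cv2.COLOR_BGR2HSV)
m=cv2.inRange(h,(8,110,60),(25,255,255));m[:, :220]=0;m[:,310:]=0;m[170:]=0
n,l,s,c=cv2.connectedComponentsWithStats(m);print(s[:,4],c)
P=[onz('wrist',c[i],.1,T) for i in range(1,n) if s[i,4]>15];print(P)
E
python3 go.py 0.4692 0.234 0.24 7
```

```text
60 806.84375 [255.3017 183.7135] [ 0.4411 -0.2638  0.094 ] 0.03663851950782729 (array([ 0.4386, -0.2634,  0.0838]), [np.float64(2.5858307127970475e-05), np.float64(2.5858307127816806e-05)])
70 751.125 [255.3423 183.6649] [ 0.4411 -0.2638  0.094 ] 0.03497630797361749 (array([ 0.4386, -0.2635,  0.0836]), [np.float64(2.830155528855222e-05), np.float64(2.8301555288458528e-05)])
80 430.4375 [256.3288 178.7925] [ 0.4466 -0.2657  0.094 ] 0.021939107603758296 (array([ 0.4392, -0.2657,  0.0651]), [np.float64(0.001254919077225161), np.float64(0.001254919077225277)])
90 382.21875 [256.3774 178.4444] [ 0.447  -0.2658  0.094 ] 0.020402240220104347 (array([ 0.4392, -0.2659,  0.0638]), [np.float64(0.001362787648860889), np.float64(0.0013627876488607707)])
[196545     32     31] [[255.4975 191.5142]
 [245.5    143.5   ]
 [281.8065 151.2258]]
[array([ 0.4876, -0.2593,  0.1   ]), array([ 0.4745, -0.2968,  0.1   ])]
flip 0 row [ 0.0632  0.0028 -0.996 ] [-0.0001  0.9203 -0.    ] deg 165.7 xt [0.99 0.12 0.  ]
flip 180 row [ 0.0632  0.0028 -0.996 ] [-0.     -0.0797  0.0001] deg 14.3 xt [-0.99 -0.12 -0.  ]
pos [ 0.4369 -0.264   0.2415] q [-0.7626  0.3675  1.7105 -0.0002  1.0636  0.9365] F [-0.2162  0.0588  0.5373] t 1.45
[[-0.9918 -0.0002 -0.1278]
 [ 0.1278 -0.0001 -0.9918]
 [ 0.0002 -1.      0.0001]]
```

Top and wrist agree on the igniter key to about 2 mm, at (0.440, -0.263). Now over to the purge box.

```bash
python3 -m crank '[[0.063,0.003,-0.996,0,-0.08,0,-1],[0.063,0.003,-0.996,0,-0.08,0,-1],[0.063,0.003,-0.996,0,-0.08,0,-1],[0.063,0.003,-0.996,0,-0.08,0,-1],[0.063,0.003,-0.996,0,-0.08,0,-1],[0.063,0.003,-0.996,0,-0.08,0,-1],[0.063,0.003,-0.996,0,-0.08,0,-1],[0.063,0.003,-0.996,0,-0.08,0,-1],[0.063,0.003,-0.996,0,-0.08,0,-1],[0.063,0.003,-0.996,0,-0.08,0,-1]]'; python3 - <<'E'
from h import *
T=wristT(); cv2.imwrite('pics/w_pur.png',vision.camera('wrist')); np.save('T_pur.npy',T)
print(robot.get_obs()['position'],robot.get_obs()['ft_force'])
E
```

```text
time: 2.7
position: [0.4688, 0.2343, 0.2397]
tool_rot: [0.044, -0.705, 0.706, -0.044]
ft_force: [-0.3, -0.3, -0.5]
grip_width: 0.0005
[0.4689 0.2337 0.2398] [-0.4916 -0.1989  0.7722]
```

View pics/w_pur.png

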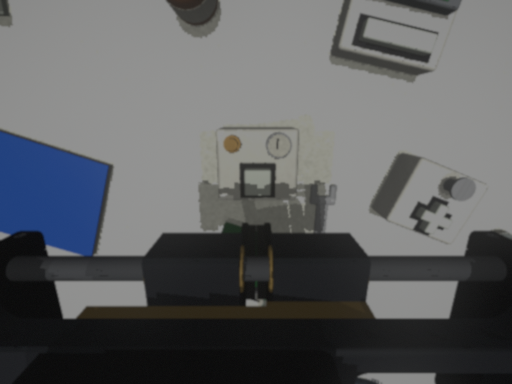

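The square purge key shows at about (257,180), the timer bar at about (400,38), and the vent box at the right.

```bash
python3 - <<'E'
from seg import *
T=np.load('T_pur.npy');g=cv2.cvtColor(cv2.imread('pics/w_pur.png'),cv2.COLOR_BGR2GRAY)
for k,b,z,tuv in (('purge',(232,158,284,204),.074,(161.04,228.98)),('timer',(335,5,460,72),.059,(206.78,167.82))):
  for thr in (50,60,70,80):
    for a,uv,bx in seg(g,b,thr,200,4):
        W=[onz('wrist',p,z,T) for p in bx]
        print(k,thr,a,uv,onz('wrist',uv,z,T),[np.linalg.norm(W[i+1]-W[i]) for i in (0,1)],np.degrees(np.arctan2(*(W[1]-W[0])[1::-1])),tri([ray('wrist',uv,T),ray('top',tuv)]))
E
python3 go.py 0.469 0.234 0.12 7
```

```text
purge 60 754.3125 [257.1633 181.1142] [0.4717 0.2329 0.074 ] [np.float64(0.03548658156201151), np.float64(0.03429377598969289)] 6.431653407592968 (array([0.4701, 0.2337, 0.071 ]), [np.float64(0.0012170760494337556), np.float64(0.0012170760494337317)])
purge 70 696.875 [257.1786 181.025 ] [0.4718 0.2329 0.074 ] [np.float64(0.033951850060526874), np.float64(0.033137426631920146)] 6.46149072808228 (array([0.4701, 0.2337, 0.0707]), [np.float64(0.0012566618104772435), np.float64(0.0012566618104772323)])
purge 80 516.21875 [257.277  178.3791] [0.475  0.2332 0.074 ] [np.float64(0.028603254686327854), np.float64(0.032562871895157844)] 6.476409708796812 (array([0.4709, 0.2345, 0.0629]), [np.float64(0.00228075860673738), np.float64(0.0022807586067374185)])
flip 0 row [-0.0006  0.2396 -0.0006] [ 0.0005 -0.9995  0.0003] deg 179.9 xt [0.99 0.12 0.  ]
flip 180 row [-0.0006  0.2396 -0.0006] [-0.0002  0.0005  0.0003] deg 0.1 xt [-0.99 -0.12 -0.  ]
pos [0.4689 0.2337 0.2398] q [ 0.2493  0.3882  1.6801 -0.0006  1.0744  1.6968] F [-0.4916 -0.1989  0.7722] t 2.75
[[-0.9924 -0.0009  0.1233]
 [-0.1233 -0.0008 -0.9924]
 [ 0.001  -1.      0.0006]]
```

```bash
python3 -m crank '[[-0.003,0.12,0,0,0,0,-1],[-0.003,0.24,0,0,0,0,-1],[-0.003,0.276,0,0,0,0,-1],[-0.003,0.276,0,0,0,0,-1],[-0.003,0.276,0,0,0,0,-1]]'; python3 - <<'E'
from h import *
cv2.imwrite('pics/s1.png',vision.camera('scene')[80:260,150:410]); 
im=cv2.imread('pics/s1.png');cv2.imwrite('pics/s1.png',cv2.resize(im,None,fx=3,fy=3))
o=robot.get_obs();print(o['position'],o['ft_force'])
E
```

```text
time: 3.38
position: [0.4715, 0.2345, 0.1031]
tool_rot: [-0.043, 0.706, -0.706, 0.044]
ft_force: [0.4, -0.6, 0.3]
grip_width: 0.0002
[0.4717 0.2348 0.1034] [ 0.007  -0.3706  0.3872]
```

View pics/s1.png

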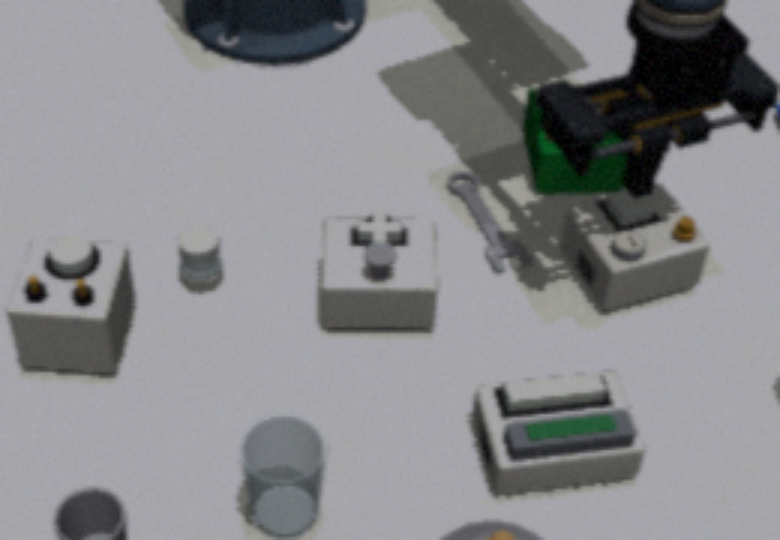

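The fingertip stands over the purge key. Now lower slowly, watching the force.

```bash
cat > st.py <<'E'
from h import *
for _ in range(1):
    o=robot.get_obs();print(o['position'],'F',o['ft_force'],'t',o['time'])
E
python3 -m crank '[[0,0.01,0,0,0,0,-1],[0,0.02,0,0,0,0,-1],[0,0.026,0,0,0,0,-1],[0,0.026,0,0,0,0,-1]]'; python3 -m crank '[[0,0.004,0,0,0,0,-1],[0,0.008,0,0,0,0,-1],[0,0.008,0,0,0,0,-1]]';python3 -m crank '[[0,0.004,0,0,0,0,-1],[0,0.008,0,0,0,0,-1],[0,0.008,0,0,0,0,-1]]'; python3 st.py
```

```text
time: 3.92
position: [0.4701, 0.2355, 0.0888]
tool_rot: [0.045, -0.706, 0.706, -0.044]
ft_force: [-0.3, 0.4, -1.0]
grip_width: 0.0003
time: 4.3
position: [0.4703, 0.2355, 0.085]
tool_rot: [-0.044, 0.706, -0.706, 0.044]
ft_force: [-0.5, 0.6, 0.4]
grip_width: 0.0004
time: 4.68
position: [0.4704, 0.2355, 0.0808]
tool_rot: [-0.044, 0.706, -0.706, 0.044]
ft_force: [-0.3, -0.5, 0.6]
grip_width: 0.0005
[0.4704 0.2355 0.0808] F [-0.2545 -0.5247  0.5539] t 4.675
```

```bash
cat > sc.py <<'E'
from h import *
import sys
n,x0,y0,x1,y1,f=sys.argv[2:8]
im=vision.camera(n)[int(y0):int(y1),int(x0):int(x1)]
cv2.imwrite(f'pics/{sys.argv[1]}.png',cv2.resize(im,None,fx=float(f),fy=float(f),interpolation=cv2.INTER_CUBIC))
E
python3 sc.py s2 scene 310 90 410 200 5.4
```

```text
(no output)
```

View pics/s2.png

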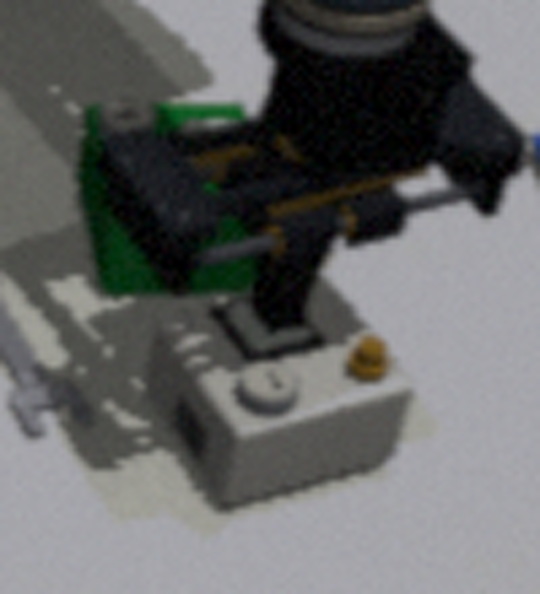

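The fingertip is on the key, which is partly down. I'll continue in small steps.

```bash
for i in 1; do python3 -m crank '[[0,0.002,0,0,0,0,-1],[0,0.004,0,0,0,0,-1]]';python3 st.py; python3 -m crank '[[0,0.002,0,0,0,0,-1],[0,0.002,0,0,0,0,-1]]'; python3 st.py; done
```

```text
time: 4.97
position: [0.4704, 0.2354, 0.0791]
tool_rot: [0.044, -0.706, 0.706, -0.044]
ft_force: [-0.6, 1.2, 3.9]
grip_width: 0.0006
[0.4704 0.2354 0.0791] F [-0.5763  1.1613  3.9372] t 4.975
time: 5.22
position: [0.4704, 0.2354, 0.0781]
tool_rot: [0.044, -0.706, 0.706, -0.044]
ft_force: [0.3, 0.1, 4.8]
grip_width: 0.0008
[0.4704 0.2354 0.0781] F [0.2899 0.0705 4.8203] t 5.225
```

```bash
python3 -m crank '[[0,0.002,0,0,0,0,-1],[0,0.002,0,0,0,0,-1],[0,0.002,0,0,0,0,-1]]'; python3 st.py
```

```text
time: 5.6
position: [0.4704, 0.2354, 0.0777]
tool_rot: [0.044, -0.706, 0.706, -0.044]
ft_force: [-1.4, -0.5, 9.6]
grip_width: 0.0004
[0.4704 0.2354 0.0777] F [-1.4227 -0.4723  9.5712] t 5.6
```

```bash
python3 -m crank '[[0,0.002,0,0,0,0,-1],[0,0.002,0,0,0,0,-1],[0,0.002,0,0,0,0,-1]]'; python3 st.py
```

```text
time: 5.98
position: [0.4704, 0.2354, 0.0773]
tool_rot: [-0.044, 0.706, -0.706, 0.045]
ft_force: [-2.6, -0.7, 13.0]
grip_width: 0.0001
[0.4704 0.2354 0.0773] F [-2.6387 -0.7372 13.0009] t 5.975
```

The force climbs while the position stalls at z=0.0775, so this is the stop, where the text says it should be (0.078). Retract and check.

```bash
python3 -m crank '[[0,-0.01,0,0,0,0,-1],[0,-0.05,0,0,0,0,-1],[0,-0.15,0,0,0,0,-1],[0,-0.27,0,0,0,0,-1],[0,-0.33,0,0,0,0,-1],[0,-0.33,0,0,0,0,-1],[0,-0.33,0,0,0,0,-1]]'; python3 sc.py s3 scene 150 80 410 260 3; python3 sc.py w3 wrist 0 0 512 384 1.5; python3 go.py 0.44 -0.263 0.24 -18
```

```text
time: 6.85
position: [0.4695, 0.2351, 0.2399]
tool_rot: [0.045, -0.706, 0.706, -0.043]
ft_force: [0.4, 1.2, -0.6]
grip_width: 0.0006
flip 0 row [ 0.1823 -0.0003  0.981 ] [ 0.0017 -0.8602  0.0006] deg 154.8 xt [ 0.95 -0.31  0.  ]
flip 180 row [ 0.1823 -0.0003  0.981 ] [-0.0005  0.1398  0.0012] deg 25.2 xt [-0.95  0.31  0.  ]
pos [0.4692 0.235  0.2392] q [ 0.2513  0.3912  1.6767 -0.0001  1.0776  1.697 ] F [0.0645 0.3453 0.0758] t 6.95
[[-0.9922 -0.0039  0.1248]
 [-0.1248 -0.0011 -0.9922]
 [ 0.004  -1.      0.0006]]
```

View pics/s3.png

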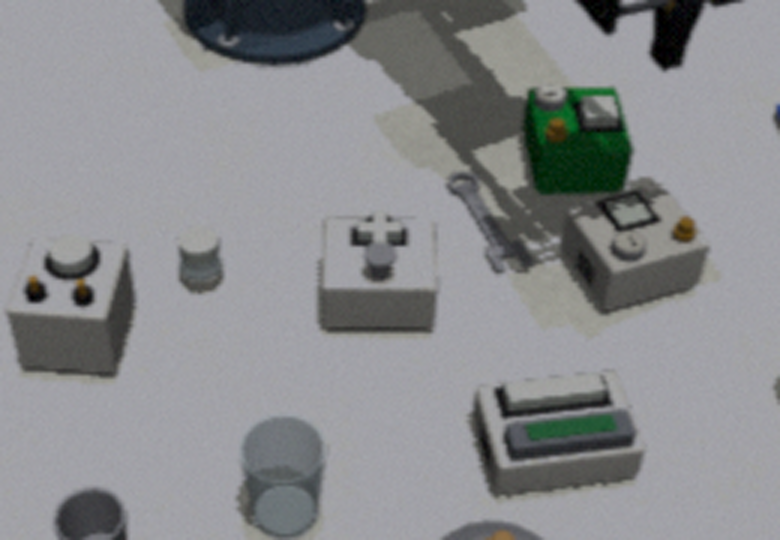

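View pics/w3.png

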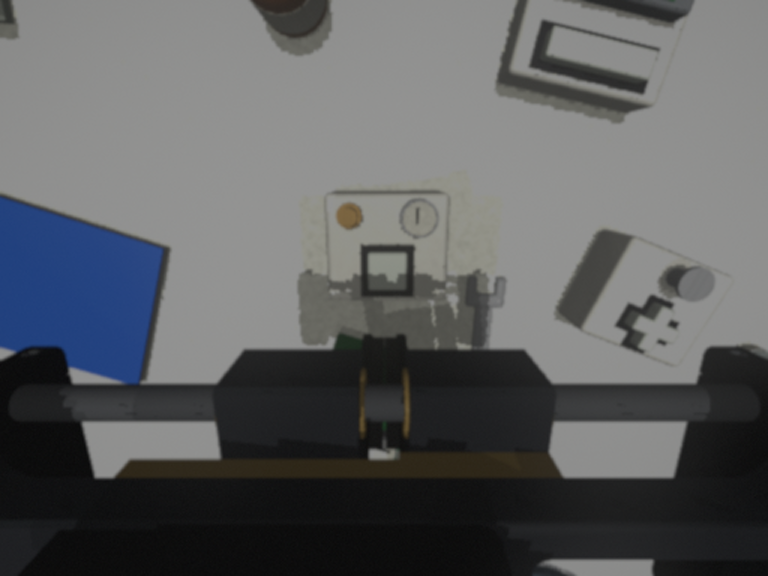

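The purge key now sits low in its surround in both views, at (628,208) in the scene crop, and the box has not moved. Next is the igniter.

```bash
python3 -m crank '[[0.182,0,0.98,0,0.14,0.001,-1],[0.182,0,0.98,0,0.14,0.001,-1],[0.182,0,0.98,0,0.14,0.001,-1],[0.182,0,0.98,0,0.14,0.001,-1],[0.182,0,0.98,0,0.14,0.001,-1],[0.182,0,0.98,0,0.14,0.001,-1],[0.182,0,0.98,0,0.14,0.001,-1],[0.182,0,0.98,0,0.14,0.001,-1],[0.182,0,0.98,0,0.14,0.001,-1],[0.182,0,0.98,0,0.14,0.001,-1]]'; python3 - <<'E'
from seg import *
T=wristT(); im=vision.camera('wrist');cv2.imwrite('pics/w_ign2.png',im)
g=cv2.cvtColor(im,cv2.COLOR_BGR2GRAY)
for thr in (55,60,65,70):
    for a,uv,bx in seg(g,(228,150,290,212),thr,150,4):
        W=[onz('wrist',p,.094,T) for p in bx]
        print(thr,a,uv,onz('wrist',uv,.094,T),np.linalg.norm(W[1]-W[0]),tri([ray('wrist',uv,T),ray('top',(332.48,236.318))]))
E
python3 go.py 0.440 -0.263 0.122 -18
```

```text
time: 8.2
position: [0.4403, -0.2613, 0.2395]
tool_rot: [0.111, 0.699, -0.697, -0.111]
ft_force: [0.2, 1.3, 0.4]
grip_width: 0.0006
55 828.09375 [258.4974 186.257 ] [ 0.441 -0.264  0.094] 0.0384817552698198 (array([ 0.4386, -0.2633,  0.0842]), [np.float64(3.526124885336456e-06), np.float64(3.526124885336026e-06)])
60 795.84375 [258.5165 186.3272] [ 0.441 -0.264  0.094] 0.03765457245048004 (array([ 0.4386, -0.2633,  0.0844]), [np.float64(2.6684402111233e-05), np.float64(2.668440211126852e-05)])
65 766.84375 [258.5288 186.3301] [ 0.441 -0.264  0.094] 0.036731074332074135 (array([ 0.4386, -0.2633,  0.0844]), [np.float64(3.3734886932261995e-05), np.float64(3.37348869323704e-05)])
70 736.1875 [258.5656 186.244 ] [ 0.441  -0.2641  0.094 ] 0.035918018244096205 (array([ 0.4386, -0.2634,  0.0841]), [np.float64(2.7028183624458588e-05), np.float64(2.702818362450034e-05)])
flip 0 row [-0.0005  0.2356  0.0055] [ 0.0001 -1.     -0.0013] deg 180.0 xt [ 0.95 -0.31  0.  ]
flip 180 row [-0.0005  0.2356  0.0055] [0.0008 0.     0.0001] deg 0.1 xt [-0.95  0.31  0.  ]
pos [ 0.4405 -0.2606  0.2398] q [-0.7541  0.3719  1.7087  0.0026  1.0623  1.1295] F [ 0.3379 -0.2038  0.4925] t 8.25
[[-0.9511  0.0006 -0.309 ]
 [ 0.309   0.0025 -0.9511]
 [ 0.0002 -1.     -0.0026]]
```

View pics/w_ign2.png

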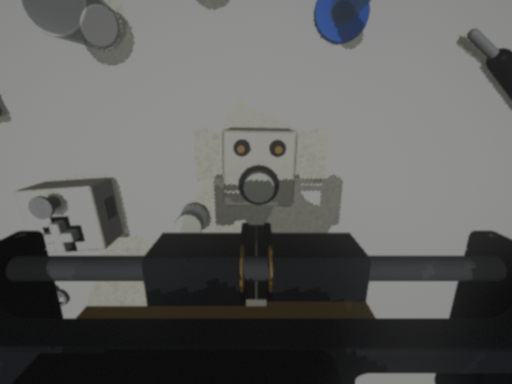

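The view is aligned with the box: key at (258,186), pins behind it at (241,148) and (278,148). Descend to just above the key, then press in small steps.

```bash
python3 -m crank '[[0,0.1,0.005,0,0,0,-1],[0,0.2,0.005,0,0,0,-1],[0,0.252,0.005,0,0,0,-1],[0,0.252,0.005,0,0,0,-1],[0,0.252,0.005,0,0,0,-1]]'; python3 -m crank '[[0,0.004,0,0,0,0,-1],[0,0.008,0,0,0,0,-1],[0,0.008,0,0,0,0,-1]]'; python3 sc.py s4 scene 130 120 230 220 5.4
```

```text
time: 8.88
position: [0.4416, -0.2639, 0.1159]
tool_rot: [-0.112, -0.698, 0.699, 0.109]
ft_force: [-1.1, -0.5, -0.6]
grip_width: 0.0003
time: 9.25
position: [0.441, -0.2646, 0.1115]
tool_rot: [-0.112, -0.698, 0.698, 0.109]
ft_force: [-0.6, -0.3, 0.1]
grip_width: 0.0007
```

View pics/s4.png

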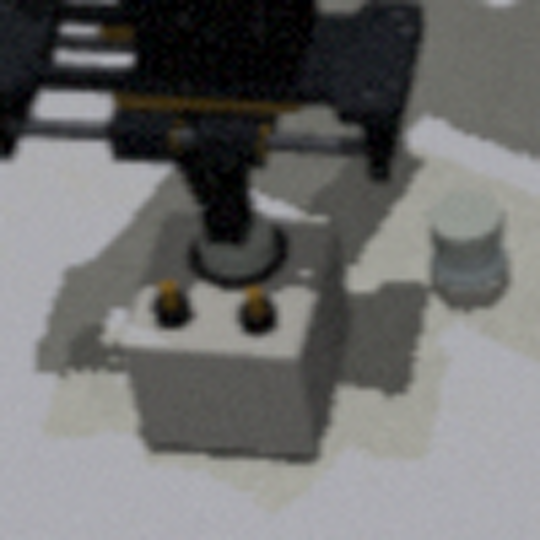

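The tip is just above the round key. Press.

```bash
python3 -m crank '[[0,0.004,0,0,0,0,-1],[0,0.008,0,0,0,0,-1],[0,0.012,0,0,0,0,-1],[0,0.016,0,0,0,0,-1],[0,0.016,0,0,0,0,-1]]'; python3 -m crank '[[0,0.002,0,0,0,0,-1],[0,0.004,0,0,0,0,-1],[0,0.006,0,0,0,0,-1],[0,0.008,0,0,0,0,-1],[0,0.008,0,0,0,0,-1]]'
```

```text
time: 9.93
position: [0.441, -0.2646, 0.1029]
tool_rot: [0.112, 0.698, -0.698, -0.11]
ft_force: [-0.1, -1.1, 1.2]
grip_width: 0.0006
time: 10.55
position: [0.441, -0.2646, 0.0989]
tool_rot: [0.112, 0.698, -0.698, -0.11]
ft_force: [-0.2, -1.3, 2.6]
grip_width: 0.0004
```

```bash
python3 -m crank '[[0,0.001,0,0,0,0,-1],[0,0.002,0,0,0,0,-1],[0,0.002,0,0,0,0,-1],[0,0.002,0,0,0,0,-1]]'; python3 st.py
```

```text
time: 11.05
position: [0.441, -0.2646, 0.0982]
tool_rot: [-0.112, -0.698, 0.698, 0.11]
ft_force: [-1.3, -0.1, 5.1]
grip_width: 0.0005
[ 0.441  -0.2646  0.0982] F [-1.3454 -0.1413  5.0681] t 11.05
```

```bash
python3 -m crank '[[0,0.001,0,0,0,0,-1],[0,0.002,0,0,0,0,-1],[0,0.002,0,0,0,0,-1],[0,0.002,0,0,0,0,-1]]'; python3 st.py
```

```text
time: 11.55
position: [0.441, -0.2646, 0.0978]
tool_rot: [-0.112, -0.698, 0.698, 0.109]
ft_force: [-2.3, -0.1, 9.7]
grip_width: 0.0004
[ 0.441  -0.2646  0.0978] F [-2.2752 -0.131   9.7365] t 11.55
```

```bash
python3 -m crank '[[0,0.002,0,0,0,0,-1],[0,0.002,0,0,0,0,-1],[0,0.002,0,0,0,0,-1]]'; python3 st.py; python3 -m crank '[[0,-0.01,0,0,0,0,-1],[0,-0.05,0,0,0,0,-1],[0,-0.15,0,0,0,0,-1],[0,-0.27,0,0,0,0,-1],[0,-0.3,0,0,0,0,-1],[0,-0.3,0,0,0,0,-1]]'; python3 sc.py s5 scene 130 100 400 240 2.9; python3 sc.py w5 wrist 150 80 370 240 3.5;  python3 go.py 0.648 0.1 0.24 -4
```

```text
time: 11.92
position: [0.441, -0.2646, 0.0973]
tool_rot: [-0.112, -0.698, 0.699, 0.109]
ft_force: [-2.6, 0.1, 13.7]
grip_width: 0.0007
[ 0.441  -0.2646  0.0973] F [-2.6017  0.1313 13.6609] t 11.925
time: 12.68
position: [0.4406, -0.2642, 0.2463]
tool_rot: [-0.112, -0.698, 0.698, 0.109]
ft_force: [-1.0, 0.8, -0.4]
grip_width: 0.0005
flip 0 row [-0.1717  0.0105 -0.8202] [-0.0001  0.9221  0.0012] deg 166.0 xt [ 1.   -0.07  0.  ]
flip 180 row [-0.1717  0.0105 -0.8202] [ 0.0008 -0.0779  0.0001] deg 14.0 xt [-1.    0.07  0.  ]
pos [ 0.4395 -0.2634  0.2442] q [-0.7595  0.3669  1.7019  0.0024  1.0744  1.1247] F [-0.3444  0.1323  0.1397] t 12.775
[[-0.9509  0.0003 -0.3094]
 [ 0.3094  0.0026 -0.9509]
 [ 0.0005 -1.     -0.0026]]
```

View pics/s5.png

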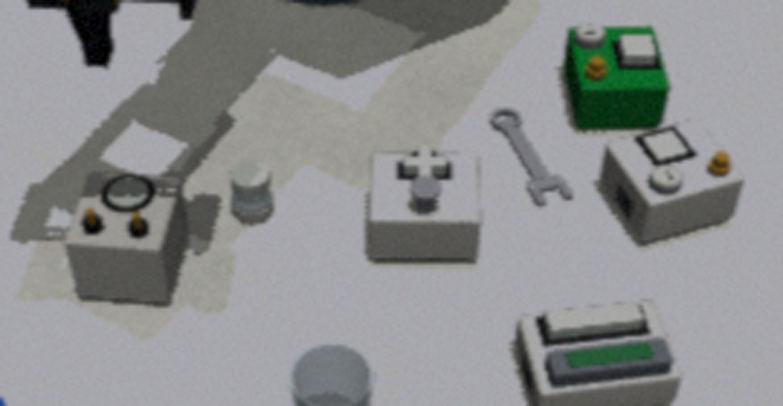

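View pics/w5.png

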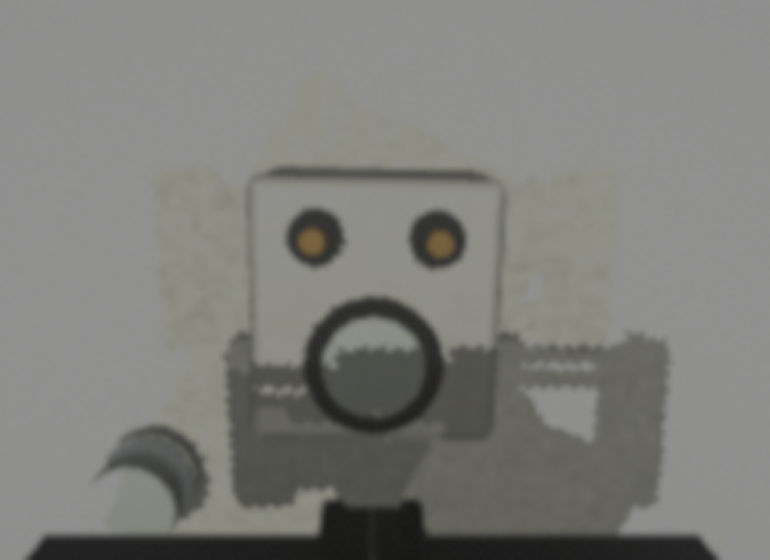

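Both keys are down: purge at (665,145) and igniter at (127,192) in the scene crop. The boxes are in place, and the cross key is still up. On to the timer.

```bash
python3 -m crank '[[-0.172,0.005,-0.82,0,-0.078,0,-1],[-0.172,0.005,-0.82,0,-0.078,0,-1],[-0.172,0.005,-0.82,0,-0.078,0,-1],[-0.172,0.005,-0.82,0,-0.078,0,-1],[-0.172,0.005,-0.82,0,-0.078,0,-1],[-0.172,0.005,-0.82,0,-0.078,0,-1],[-0.172,0.005,-0.82,0,-0.078,0,-1],[-0.172,0.005,-0.82,0,-0.078,0,-1],[-0.172,0.005,-0.82,0,-0.078,0,-1],[-0.172,0.005,-0.82,0,-0.078,0,-1]]'; python3 - <<'E'
from seg import *
T=wristT(); im=vision.camera('wrist');cv2.imwrite('pics/w_tim.png',im)
g=cv2.cvtColor(im,cv2.COLOR_BGR2GRAY)
for thr in (50,55,60,65,70,75):
    for a,uv,bx in seg(g,(205,150,310,212),thr,150,4):
        W=[onz('wrist',p,.059,T) for p in bx]
        print(thr,a,uv,onz('wrist',uv,.059,T),[np.linalg.norm(W[i+1]-W[i]) for i in (0,1)],np.degrees(np.arctan2(*(W[1]-W[0])[1::-1])),tri([ray('wrist',uv,T),ray('top',(206.78,167.82))]))
E
python3 go.py 0.648 0.1 0.09 -4
```

```text
time: 14.02
position: [0.6482, 0.0975, 0.243]
tool_rot: [-0.025, -0.706, 0.707, 0.025]
ft_force: [0.3, -0.2, -0.3]
grip_width: 0.0007
55 1155.875 [254.326  178.2802] [0.6506 0.0993 0.059 ] [np.float64(0.024308261305007035), np.float64(0.08240246958364318)] -6.031396470305599 (array([0.6491, 0.1001, 0.053 ]), [np.float64(0.0006884331063423302), np.float64(0.0006884331063423422)])
60 1107.96875 [254.3789 178.3735] [0.6505 0.0992 0.059 ] [np.float64(0.02334172212939459), np.float64(0.08181881988244133)] -6.016560858950142 (array([0.649 , 0.1   , 0.0533]), [np.float64(0.0007055076133762774), np.float64(0.0007055076133762517)])
65 1066.90625 [254.3165 178.3625] [0.6505 0.0993 0.059 ] [np.float64(0.022374711007064684), np.float64(0.0812345562736867)] -6.001724994594901 (array([0.649 , 0.1001, 0.0532]), [np.float64(0.0006686423969973602), np.float64(0.0006686423969973151)])
70 1027.65625 [254.1758 178.3873] [0.6505 0.0995 0.059 ] [np.float64(0.02237450246588694), np.float64(0.0809208734897232)] -5.986888879222797 (array([0.649 , 0.1002, 0.0532]), [np.float64(0.0005770293705392089), np.float64(0.0005770293705392055)])
75 989.25 [254.1309 178.406 ] [0.6504 0.0995 0.059 ] [np.float64(0.021407218918301427), np.float64(0.08064965855395748)] -5.9868888792226835 (array([0.649 , 0.1002, 0.0532]), [np.float64(0.0005459561432621299), np.float64(0.0005459561432620844)])
flip 0 row [ 0.0017  0.3069 -0.0052] [ 0.0007  0.9995 -0.0002] deg 179.9 xt [ 1.   -0.07  0.  ]
flip 180 row [ 0.0017  0.3069 -0.0052] [-0.0001 -0.0005 -0.0005] deg 0.1 xt [-1.    0.07  0.  ]
pos [0.6484 0.0974 0.2435] q [-0.0208  0.5624  1.3439 -0.0005  1.2339  1.6215] F [ 0.5457 -0.4723  0.5265] t 14.075
[[-0.9975  0.0014 -0.0713]
 [ 0.0713 -0.0005 -0.9975]
 [-0.0015 -1.      0.0004]]
```

View pics/w_tim.png

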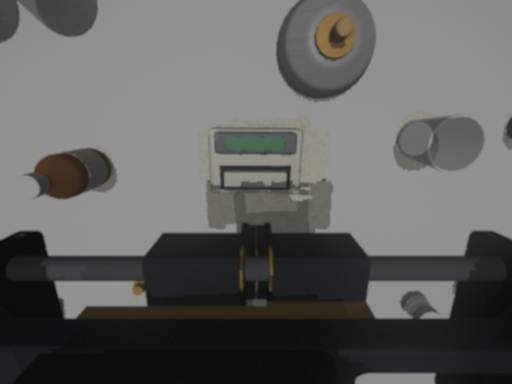

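The timer bar is at (254,178), and the dome (338,37), bottle and beaker are all well clear of the hand. Descend.

```bash
python3 -m crank '[[0,0.1,-0.004,0,0,0,-1],[0,0.2,-0.004,0,0,0,-1],[0,0.28,-0.004,0,0,0,-1],[0,0.323,-0.004,0,0,0,-1],[0,0.323,-0.004,0,0,0,-1],[0,0.323,-0.004,0,0,0,-1]]'; python3 -m crank '[[0,0.004,0,0,0,0,-1],[0,0.008,0,0,0,0,-1],[0,0.008,0,0,0,0,-1]]'; python3 sc.py s6 scene 290 180 390 280 5.4
```

```text
time: 14.82
position: [0.6506, 0.1001, 0.0838]
tool_rot: [-0.027, -0.707, 0.707, 0.023]
ft_force: [0.9, 0.0, 0.5]
grip_width: 0.0009
time: 15.2
position: [0.6498, 0.1008, 0.0789]
tool_rot: [-0.026, -0.707, 0.707, 0.023]
ft_force: [-0.2, -0.5, -0.3]
grip_width: 0.0008
```

View pics/s6.png

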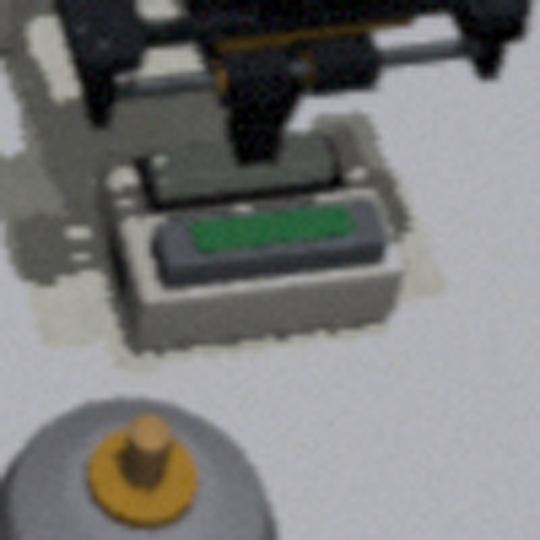

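```bash
python3 -m crank '[[0,0.004,0,0,0,0,-1],[0,0.008,0,0,0,0,-1],[0,0.012,0,0,0,0,-1],[0,0.016,0,0,0,0,-1],[0,0.02,0,0,0,0,-1],[0,0.02,0,0,0,0,-1]]'; python3 -m crank '[[0,0.002,0,0,0,0,-1],[0,0.004,0,0,0,0,-1],[0,0.006,0,0,0,0,-1],[0,0.008,0,0,0,0,-1],[0,0.008,0,0,0,0,-1]]'
```

```text
time: 16.0
position: [0.6498, 0.1008, 0.0685]
tool_rot: [-0.026, -0.707, 0.707, 0.024]
ft_force: [-1.9, 1.2, 1.6]
grip_width: 0.0004
time: 16.62
position: [0.6498, 0.1008, 0.0644]
tool_rot: [-0.026, -0.707, 0.707, 0.024]
ft_force: [-1.5, 0.3, 2.8]
grip_width: 0.0005
```

```bash
python3 -m crank '[[0,0.001,0,0,0,0,-1],[0,0.002,0,0,0,0,-1],[0,0.003,0,0,0,0,-1],[0,0.003,0,0,0,0,-1]]'; python3 st.py
```

```text
time: 17.12
position: [0.6497, 0.1008, 0.0633]
tool_rot: [-0.026, -0.707, 0.707, 0.023]
ft_force: [-2.0, 0.6, 5.2]
grip_width: 0.0003
[0.6497 0.1008 0.0633] F [-2.0268  0.5864  5.2375] t 17.125
```

```bash
python3 -m crank '[[0,0.001,0,0,0,0,-1],[0,0.002,0,0,0,0,-1],[0,0.002,0,0,0,0,-1],[0,0.002,0,0,0,0,-1]]'; python3 st.py
```

```text
time: 17.62
position: [0.6498, 0.1008, 0.063]
tool_rot: [-0.026, -0.707, 0.707, 0.023]
ft_force: [-3.2, 0.3, 7.9]
grip_width: 0.0005
[0.6498 0.1008 0.063 ] F [-3.201   0.2925  7.8829] t 17.625
```

```bash
python3 -m crank '[[0,0.001,0,0,0,0,-1],[0,0.002,0,0,0,0,-1],[0,0.002,0,0,0,0,-1],[0,0.002,0,0,0,0,-1]]'; python3 st.py
```

```text
time: 18.12
position: [0.6498, 0.1008, 0.0627]
tool_rot: [-0.026, -0.707, 0.707, 0.023]
ft_force: [-4.8, -0.0, 11.3]
grip_width: 0.0003
[0.6498 0.1008 0.0627] F [-4.7622 -0.0102 11.3323] t 18.125
```

The timer key has hit its stop at z=0.0627 (expected 0.063). Retract and check.

```bash
python3 -m crank '[[0,-0.01,0,0,0,0,-1],[0,-0.05,0,0,0,0,-1],[0,-0.15,0,0,0,0,-1],[0,-0.27,0,0,0,0,-1],[0,-0.39,0,0,0,0,-1],[0,-0.39,0,0,0,0,-1],[0,-0.39,0,0,0,0,-1]]'; python3 sc.py s7 scene 130 60 420 280 2.7; python3 sc.py w7 wrist 150 80 370 240 3.5;  python3 st.py
```

```text
time: 19.0
position: [0.649, 0.1008, 0.2567]
tool_rot: [-0.026, -0.707, 0.707, 0.023]
ft_force: [-0.9, -0.3, -0.5]
grip_width: 0.0007
[0.6481 0.1007 0.2545] F [-0.2887  0.3561  0.0572] t 19.1
```

View pics/s7.png

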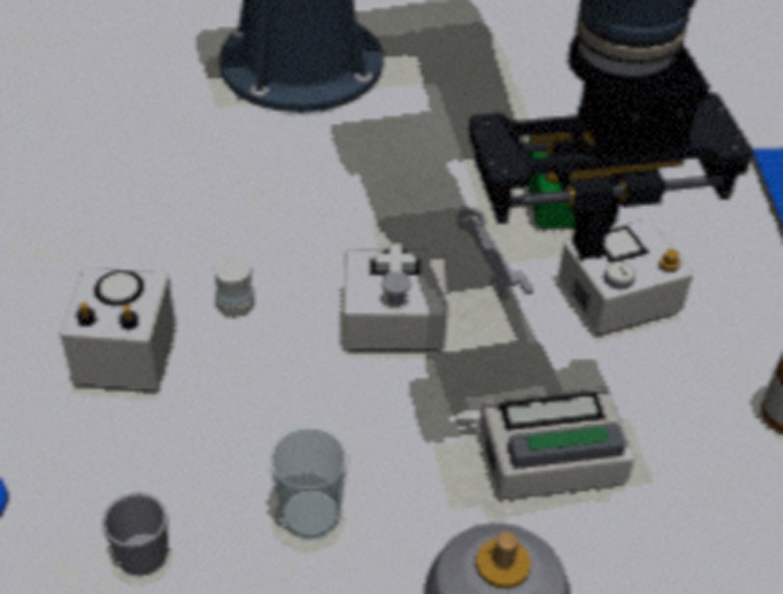

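View pics/w7.png

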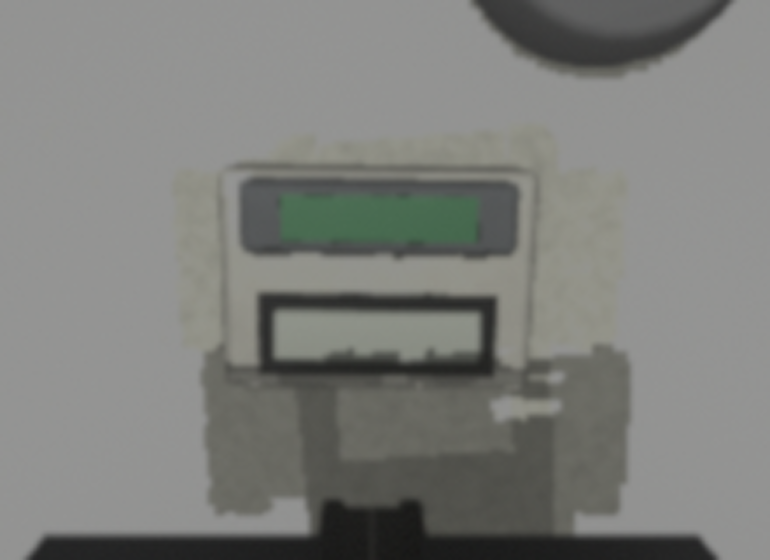

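All three keys are down in their surrounds, the cross key is still up, and the hand is clear. One last check that nothing shifted, then hand in.

```bash
python3 - <<'E'
from h import *
a=cv2.imread('pics/scene0.png',0);b=cv2.cvtColor(vision.camera('scene'),cv2.COLOR_BGR2GRAY)
for k,(x0,y0,x1,y1) in {'ign_front':(155,178,195,206),'vent':(254,160,300,192),'timer_low':(310,215,365,246),'purge_low':(350,165,388,184),'dome':(285,255,345,305),'cup':(166,242,196,274),'beaker':(228,220,262,262),'jar':(206,154,228,178),'bottle':(412,178,442,222),'measure':(92,195,136,258)}.items():
    r=cv2.matchTemplate(cv2.GaussianBlur(b[y0-6:y1+6,x0-6:x1+6],(3,3),0),cv2.GaussianBlur(a[y0:y1,x0:x1],(3,3),0),cv2.TM_CCOEFF_NORMED)
    _,v,_,l=cv2.minMaxLoc(r);print(k,'shift px',l[0]-6,l[1]-6,round(v,3))
E
python3 sc.py f scene 0 0 512 384 1.5
```

```text
ign_front shift px 0 0 0.994
vent shift px 0 0 0.79
timer_low shift px 0 0 0.968
purge_low shift px 0 0 0.996
dome shift px 0 0 0.999
cup shift px 0 0 0.999
beaker shift px 0 0 0.999
jar shift px 0 0 0.997
bottle shift px 0 0 0.998
measure shift px 0 0 0.999
```

```bash
python3 -c "
from rig import robot
print(robot.hand_in()); print(robot.get_obs()['time'])"
```

```text
the job is handed in; nothing more can be done
None
the job is handed in; nothing more can be done
```

I pressed the purge (square), igniter (round) and timer (bar) keys in that order with the closed fingertips. Each went to its stop, within about 1 mm of the height the text gives, with 11–14 N on the wrist. I then lifted the hand clear and handed in at about 19 s of the 56 s allowed.

- **Keys:** the last scene view shows all three keys sunk in their surrounds. The cross-shaped vent key is still up.
- **Positions:** the four boxes, dome, cup, beaker, jar, bottle and measure show 0 px shift since the start. The vent match scored lower (0.79), most likely because the arm's shadow lay across it. I checked the wrench and the green box only by eye, and the hand partly hid the green box in that last view.
- **Disagreements:** top and wrist views differed by about 2 mm in the keys' positions. My triangulated heights, from a poor viewing angle, came out 3–10 mm low, so I pressed by force and found the stops at the stated heights.

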